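# Set up the beam expander on the optical rail

### The job

Set up the beam expander on the optical rail: from the optics standing on the bench pick out the three clear lenses in square black mounts and stand one on the middle of each empty carrier, the smallest nearest the light source (the white sphere), then the middle-sized, then the largest nearest the screen, each upright, flat on its carrier, with its glass facing squarely along the rail (either way round). Do not tip a lens over on the way, and leave the mirror, the iris and the red filter where they stand.

Things in the scene. Friction and masses are not known exactly. Their poses are not given: they have to be found in the camera images.
- lens_small_axis (a point): smallest lens: clear 16 mm glass in a flat-sided square black mount 30 mm wide (y) and tall, 16 mm thick (x), on a 13 mm post and a 50 x 50 x 10 mm steel base plate (sides along x, y); point: centre of the head, 70 mm above the base's underside, over its centre; z up, x the optical axis (square to the head's faces), y across its width. 85 mm tall in all, about 260 g. Grip it by the mount's side edges, 30 mm apart along y
- lens_medium_axis (a point): middle-sized lens: clear 30 mm glass in a flat-sided square black mount 48 mm wide (y) and tall, 16 mm thick (x), on a 13 mm post and a 50 x 50 x 10 mm steel base plate (sides along x, y); point: centre of the head, 70 mm above the base's underside, over its centre; z up, x the optical axis (square to the head's faces), y across its width. 94 mm tall in all, about 300 g. Grip it by the mount's side edges, 48 mm apart along y
- lens_large_axis (a point): largest lens: clear 50 mm glass in a flat-sided square black mount 66 mm wide (y) and tall, 16 mm thick (x), on a 13 mm post and a 50 x 50 x 10 mm steel base plate (sides along x, y); point: centre of the head, 70 mm above the base's underside, over its centre; z up, x the optical axis (square to the head's faces), y across its width. 103 mm tall in all, about 360 g. Grip it by the mount's side edges, 66 mm apart along y
- carrier_a_top (a point): one of three identical fixed carriers on the rail: flat bare aluminium plate 60 x 60 mm on a black saddle 76 mm across the rail, brass thumbscrew on its far side; point: centre of the plate's top face, 52 mm above the bench; y along the rail (to the robot's left), x across it, z up
- carrier_b_top (a point): one of three identical fixed carriers on the rail: flat bare aluminium plate 60 x 60 mm on a black saddle 76 mm across the rail, brass thumbscrew on its far side; point: centre of the plate's top face, 52 mm above the bench; y along the rail (to the robot's left), x across it, z up
- carrier_c_top (a point): one of three identical fixed carriers on the rail: flat bare aluminium plate 60 x 60 mm on a black saddle 76 mm across the rail, brass thumbscrew on its far side; point: centre of the plate's top face, 52 mm above the bench; y along the rail (to the robot's left), x across it, z up
- source: light source, fixed on one end of the rail (which end changes): a white 80 mm integrating sphere, a round black port on either side along the rail, a small black finned lamp on top; origin on the rail's top face, 30 mm above the bench, under the sphere; its top is 186 mm above the bench. A white 80 x 80 mm screen stands on the other end, top 162 mm above the bench
- mirror_axis (a point): mirror: in a bare aluminium mount 44 mm wide and tall, 24 mm thick, three brass knobs at the back (-x), on a 13 mm post and a 50 x 50 x 10 mm steel base plate (sides along x, y); point: centre of the head, 70 mm above the base's underside, over its centre; z up, x the optical axis (square to the head's faces), y across its width; 92 mm tall. Not a lens; it stays
- iris_axis (a point): iris diaphragm: a round black head 56 mm across and 10 mm thick with a small steel lever at the top, on a 13 mm post and a 50 x 50 x 10 mm steel base plate (sides along x, y); point: centre of the head, 70 mm above the base's underside, over its centre; z up, x the optical axis (square to the head's faces), y across its width; 112 mm tall with the lever. Not a lens; it stays
- red_filter_axis (a point): filter: a square of red glass in a black U-shaped holder 56 mm wide, 52 mm tall and 10 mm thick, on a 13 mm post and a 50 x 50 x 10 mm steel base plate (sides along x, y); point: centre of the head, 70 mm above the base's underside, over its centre; z up, x the optical axis (square to the head's faces), y across its width; 96 mm tall. Not a lens; it stays
There are look-alikes about, which are no part of the job. What is shaped like the part that bears lens_medium_axis but blue is not meant.

How it is judged:
By the outcome, as a careful person would: the job done as asked, in the order asked, and still so for the second after the job is handed in, with the robot touching nothing.
It also fails if it takes over 91 s, if anything falls off the work surface, if the arm or the gripper's body presses on something with over 40 N, if the wrist force passes 120 N, or if a joint passes its speed limit or range.

### The arm

A 6-joint arm with a two-finger parallel gripper is mounted at the origin on the work surface. World frame = base frame: x ahead of the robot, y to its left, z up, the work surface at z = 0. Lengths are in m, angles in rad, forces in N, time in s.
With the tool pointing down it reaches from about 0.325 to 0.775 m from the base axis. Payload 5.5 kg.
Tool frame: the origin (TCP) lies on the mounting face of the last link; the fingertips stand 182 mm ahead of it and the grasp point (between the pads) lies 163 mm ahead of it; z points along the fingers, y is the line along which they close (so a half turn about z gives the same grasp; the last joint's range is limited). The gripper opens to 88 mm and grips with 3 to 60 N. Pads are 20 mm wide; open, the fingers measure 115 mm over their backs; the gripper's body (75 mm by 178 mm) begins 61 mm behind the grasp point.
Start: joints at [-1.294, 0.091, 1.231, -0, 1.82, -0.057], TCP at [0.197, -0.567, 0.405] pointing down, gripper open.
Joint ranges: [-2.87, 2.87], [-0.86, 2.18], [0.17, 2.46], [-1.51, 4.65], [0.06, 2.69], [-2.65, 2.65]. Speed limits (rad/s): [2.57, 2.57, 3.01, 3.14, 3.14, 3.14].

### API

Orientations are given as a rotation vector (axis times angle).
In Python, from cell import robot, imaging gives the robot as it stands.
- The arm moves only by the shell command python3 -m pendant 'ROWS'. ROWS is a JSON object of lists of equal length, an entry for each row: "slide": the shift along the tool's x, y, z in m, a list of three; "turn": the turn, a rotation vector about the tool's x, y, z in rad, a list of three; "gripper": the finger opening in m, from 0 to 0.0878. A call has 1 to 8 rows; each row shifts and turns the commanded pose from where the row before left it, along the tool's axes as they then stand; what a row does not reach is not made up. A row lasts 1/12 s, in which the tool goes at most 41.7 mm and 7.16 degrees, less where a joint would pass 70% of its speed; a pose out of reach is approached as far as the arm can. A call is refused whole if a number of a shift passes 0.0417 or a number of a turn 0.125, either way. A call with a gripper value outside its range is refused whole. The fingers move at their own pace and stop on an object; the grip force is fixed at half the most. Time passes only in rows, so rows that do not move let the fingers close. It gives the time, the measured TCP pose, the force, the opening and the grip force at its end, in the units of the state.
- robot.get_state(): the state, without advancing time (a new reading comes with each control period).
- imaging.grab_frame(name): name is "scene" or "side" or "wrist"; returns the picture (480x640x3 uint8, red, green, blue); there is no depth.
- imaging.camera_params(name): a dict with "mtx" (3x3 intrinsics, pixels), "rvec" (rotation vector, rad) and "tvec" (3), from world to camera coordinates, as OpenCV has them. Camera axes: x right, y down, z forward; pixel columns grow to the right and rows downward; lengths in m; the calibration is good to about 2 mm. The wrist camera is an equidistant fisheye: a pixel r from the principal point sees the ray r / f radians off the axis. A picture is of the moment at which its call begins: read the wrist's pose just before it. camera_params takes no time and is no camera call; for the wrist camera it gives the pose at the moment of the call.
- robot.job_done(): hands the job in; it is judged then, once.
The state is a dict: "time_s": time; "joints": joint angles; "joint_vel": joint speeds; "tau": joint torques, N m; "position": TCP position; "ee_rot": TCP orientation; "contact_force": force on the tool from outside, world axes, zero at the start; "moment": the same for the moment, N m; "finger_gap": opening from 0.0 (shut) to 1.0 (fully open); "grasp_force": force on a finger pad.
Only numpy, scipy, OpenCV 4.12 (cv2) and the standard library are available. Lean on these libraries where they do the work, as an engineer would, in place of code of your own. Each camera call takes 0.05 s, during which the arm holds its last target. There are 200 camera calls.

## Working session

There is one attempt and no reset: what is moved stays moved. The work goes in short steps, Python scripts to look and compute and a shell command to move; the robot and the scene stay as the last step left them, time stands still between calls to the robot, and variables do not carry over. Pictures are saved under pics/ and viewed, at most 14 in all, crops included, and the job is handed in when it is done.

```bash
ls; mkdir -p pics; python3 - <<'E'
from cell import robot, imaging
import cv2
s=robot.get_state();print(s)
for n in ("scene","side"):
    cv2.imwrite(f"pics/{n}0.png",imaging.grab_frame(n)[:,:,::-1]);print(n,imaging.camera_params(n))
print(imaging.camera_params("wrist"))
E
```

```text
pics
{'time_s': 0.0, 'joints': array([-1.29370018e+00,  9.18611035e-02,  1.23186983e+00, -3.60353159e-05,
        1.81978356e+00, -5.66932017e-02]), 'joint_vel': array([-5.19919613e-04, -3.70712214e-04, -2.49584177e-04,  9.43681073e-04,
        2.89220613e-05,  6.31984260e-04]), 'tau': array([ 3.12527800e-04, -4.46451724e+01, -4.06441283e+01,  6.97546103e-02,
        2.93232291e-02, -1.50388205e-04]), 'position': array([ 0.19658842, -0.56694352,  0.40351426]), 'ee_rot': array([-3.09606386e+00, -5.21554057e-01,  3.86309022e-04]), 'contact_force': array([-0.12386537,  0.49751067,  0.10535644]), 'moment': array([0.0188954 , 0.03923378, 0.01015229]), 'grasp_force': 0.0, 'finger_gap': 0.9995765605080572}
scene {'mtx': array([[502.89088191,   0.        , 317.30489461],
       [  0.        , 502.89088191, 245.85051204],
       [  0.        ,   0.        ,   1.        ]]), 'rvec': array([ 1.85449537,  1.96563424, -0.54806335]), 'tvec': array([ 0.00656275, -0.39120477,  1.32404334])}
side {'mtx': array([[612.13736559,   0.        , 319.29854871],
       [  0.        , 612.13736559, 232.28212374],
       [  0.        ,   0.        ,   1.        ]]), 'rvec': array([ 0.51615719, -2.7299233 ,  1.17024868]), 'tvec': array([0.46690367, 0.16072668, 1.0816729 ])}
{'mtx': array([[371.64829954,   0.        , 320.61514553],
       [  0.        , 371.64829954, 240.97663774],
       [  0.        ,   0.        ,   1.        ]]), 'rvec': array([-2.34658211,  1.67184312,  0.25996847]), 'tvec': array([-0.5989603 , -0.03517893,  0.39329474])}
```

View pics/scene0.png

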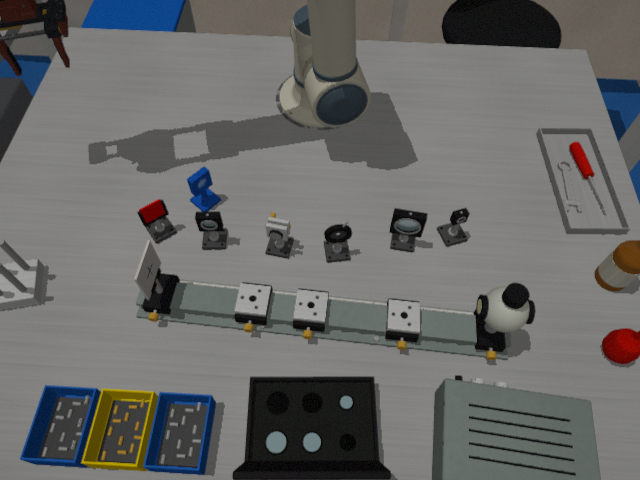

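View pics/side0.png

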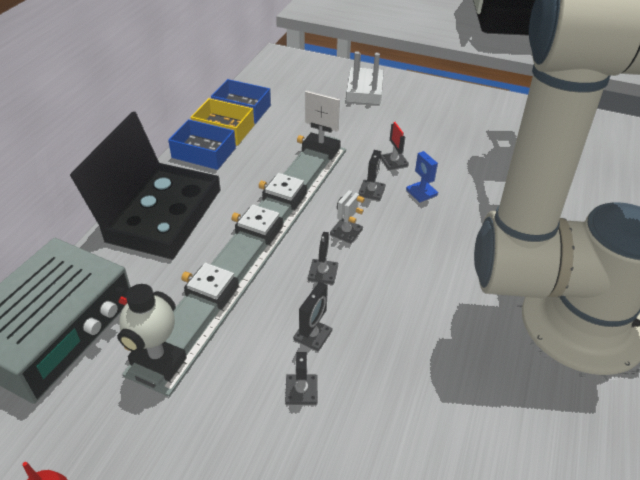

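The scene view shows the source on the right (503,310) and the screen on the left, with three carriers at (253,302), (311,309) and (404,319). The lenses are the medium at (210,230), the large at (407,230) and the small at (456,225). Between them stand the mirror (279,235) and the iris (337,240), with the red filter (155,218) and a blue look-alike (203,188) on the left.

```bash
cat > h.py <<'E'
import numpy as np, cv2
from cell import imaging
def project(n,P):
    c=imaging.camera_params(n);return cv2.projectPoints(np.array(P,float).reshape(-1,3),c["rvec"],c["tvec"],c["mtx"],None)[0][:,0]
def unproject(n,uv,z,c=None):
    c=c or imaging.camera_params(n);R=cv2.Rodrigues(np.array(c["rvec"]))[0];o=-R.T@c["tvec"]
    uv=np.array(uv,float).reshape(-1,2)
    q=(uv-[c["mtx"][0,2],c["mtx"][1,2]])/c["mtx"][0,0]
    if n=="wrist":
        t=np.linalg.norm(q,axis=1,keepdims=True);d=np.hstack([q/t*np.sin(t),np.cos(t)])
    else: d=np.hstack([q,np.ones((len(q),1))])
    d=d@R;z=np.broadcast_to(np.array(z,float),len(d))
    return o+d*((z-o[2])/d[:,2])[:,None]
E
python3 - <<'E'
import cv2
im=cv2.imread("pics/scene0.png")
cv2.imwrite("pics/c1.png",cv2.resize(im[200:260,385:485],None,fx=8,fy=8,interpolation=3))
cv2.imwrite("pics/c2.png",cv2.resize(im[270:350,225:425],None,fx=4,fy=4,interpolation=3))
from h import *
print(unproject("scene",[[213,238],[403,241],[453,233]],0.01))
print(unproject("scene",[[253,298],[311,306],[404,317]],0.052))
print(unproject("scene",[[150,268],[503,310]],0.1))
E
```

```text
[[ 0.45952305 -0.20524595  0.01      ]
 [ 0.44206558  0.20207937  0.01      ]
 [ 0.41478021  0.31129569  0.01      ]]
[[ 0.61562411 -0.09568596  0.052     ]
 [ 0.62566388  0.01571446  0.052     ]
 [ 0.637731    0.19082644  0.052     ]]
[[ 0.58853537 -0.28678414  0.1       ]
 [ 0.6351356   0.35987082  0.1       ]]
```

View pics/c1.png

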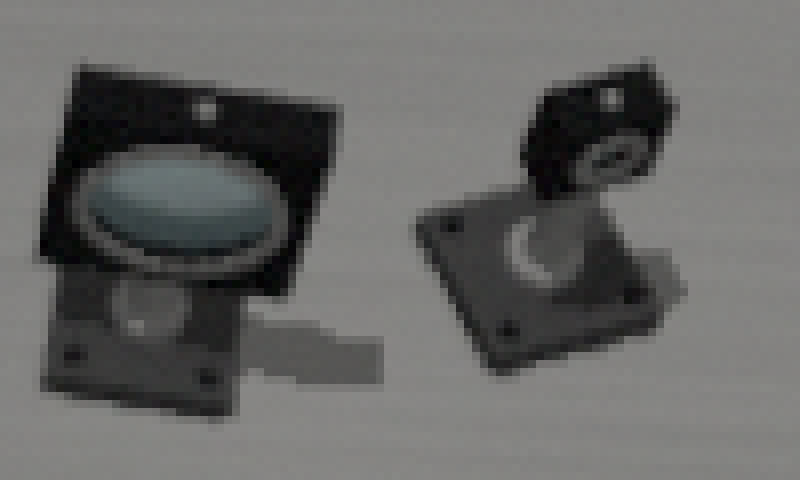

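View pics/c2.png

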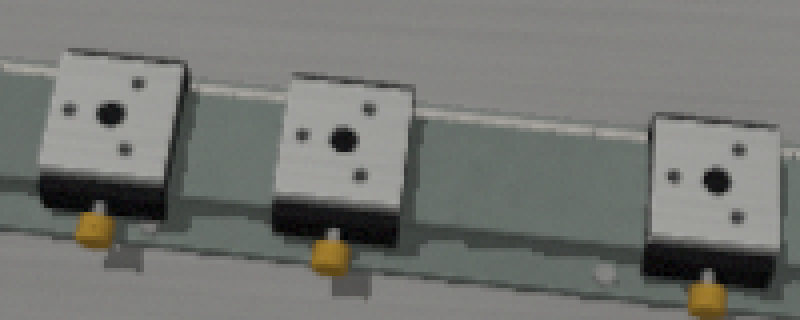

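The crops give the plate holes at full-picture (252.5,298.5), (310.8,304.8) and (404,315). The large lens is turned slightly and the small one about 30°. The source is on the +y side.

```bash
python3 - <<'E'
from h import *
from cell import robot
np.set_printoptions(precision=4,suppress=True)
s=robot.get_state();T=cv2.Rodrigues(s["ee_rot"])[0];print(T)
c=imaging.camera_params("wrist");R=cv2.Rodrigues(np.array(c["rvec"]))[0];o=-R.T@c["tvec"]
print("cam in tool",T.T@(o-s["position"]), "cam axes in tool(cols)",T.T@R.T)
P=unproject("scene",[[252.5,298.5],[310.75,304.75],[404,315]],0.052);print(P)
d=P[2]-P[0];print("rail yaw of +y dir, deg",np.degrees(np.arctan2(-d[0],d[1])))
k=lambda a:np.array(a)/8+[385,200]
print(unproject("scene",k([[42,388],[232,415],[500,375],[660,325],[418,230]]),[0,0,0,0,.01]))
E
```

```text
[[ 0.9448  0.3276 -0.0004]
 [ 0.3276 -0.9448  0.0017]
 [ 0.0001 -0.0017 -1.    ]]
cam in tool [ 0.0844 -0.0005  0.0189] cam axes in tool(cols) [[-0.0013 -0.9533 -0.302 ]
 [ 1.     -0.0014 -0.    ]
 [-0.0004 -0.302   0.9533]]
[[ 0.6167 -0.0965  0.052 ]
 [ 0.6231  0.0151  0.052 ]
 [ 0.6337  0.191   0.052 ]]
rail yaw of +y dir, deg -3.3711040849282266
[[ 0.4565  0.1758  0.    ]
 [ 0.4618  0.2265 -0.    ]
 [ 0.4448  0.2993  0.    ]
 [ 0.426   0.3441  0.    ]
 [ 0.4058  0.2779  0.01  ]]
```

```bash
python3 -m pendant '{"slide":[[0.031,-0.0246,0],[0.031,-0.0246,0],[0.031,-0.0246,0],[0.031,-0.0246,0],[0.031,-0.0246,0],[0.031,-0.0246,0],[0.031,-0.0246,0],[0.031,-0.0246,0]],"turn":[[0,0,0],[0,0,0],[0,0,0],[0,0,0],[0,0,0],[0,0,0],[0,0,0],[0,0,0]],"gripper":[0.0878,0.0878,0.0878,0.0878,0.0878,0.0878,0.0878,0.0878]}' 
python3 -m pendant '{"slide":[[0.031,-0.0246,0],[0.031,-0.0246,0],[0.031,-0.0246,0],[0,0,0]],"turn":[[0,0,0],[0,0,0],[0,0,0],[0,0,0]],"gripper":[0.0878,0.0878,0.0878,0.0878]}'
cat > snap.py <<'E'
import sys,json;from h import *
from cell import robot
n=sys.argv[1];c=imaging.camera_params("wrist");s=robot.get_state()
im=imaging.grab_frame("wrist")[:,:,::-1];cv2.imwrite(f"pics/{n}.png",im)
json.dump({k:np.array(v).tolist() for k,v in dict(rvec=c["rvec"],tvec=c["tvec"],mtx=c["mtx"],pos=s["position"],rot=s["ee_rot"]).items()},open(f"{n}.json","w"))
E
python3 snap.py w1
```

```text
time_s: 0.77
position: [0.3669, -0.2979, 0.4043]
ee_rot: [-3.098, -0.521, 0.0]
contact_force: [0.8, 0.4, 1.4]
finger_gap: 1.003
grasp_force: 0.0
time_s: 1.1
position: [0.4325, -0.1945, 0.4042]
ee_rot: [-3.093, -0.533, -0.002]
contact_force: [-0.4, -0.1, 0.7]
finger_gap: 1.001
grasp_force: 0.0
```

View pics/w1.png

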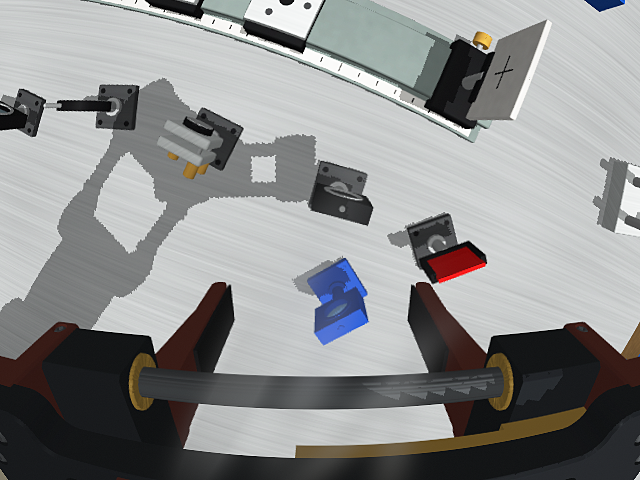

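The wrist view shows the medium lens at (340,195), the red filter at (445,245), the blue look-alike close by at (340,300), the mirror at (205,140) and the iris at (115,105). I'll enlarge the medium lens.

```bash
python3 - <<'E'
import cv2
im=cv2.imread("pics/w1.png")
cv2.imwrite("pics/c3.png",cv2.resize(im[150:235,295:390],None,fx=7,fy=7,interpolation=3))
E
```

```text
(no output)
```

View pics/c3.png

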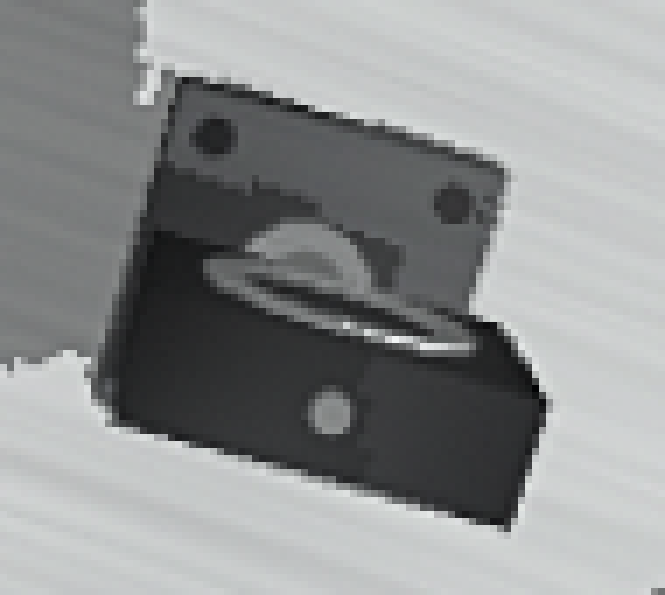

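The crop gives the medium's top dot at (332,410), its top-face corners at (112,422), (510,528) and (548,400), and its base corners at (180,78) and (508,165).

```bash
python3 - <<'E'
from h import *; import json
np.set_printoptions(precision=4,suppress=True)
c={k:np.array(v) for k,v in json.load(open("w1.json")).items()}
k=np.array([[332,410],[112,422],[510,528],[548,400],[180,80],[506,165]])/7+[295,150]-.5
P=unproject("wrist",k,[.094,.094,.094,.094,.01,.01],c);print(P)
for a,b in((1,2),(4,5)):
    d=P[b]-P[a];print(np.linalg.norm(d),np.degrees(np.arctan2(-d[0],d[1])))
T=cv2.Rodrigues(c["rot"])[0];print(np.degrees(np.arctan2(T[1,0],T[0,0])))
d=P[5]-P[4];d/=np.linalg.norm(d);d*=-1;m=(P[4]+P[5])/2;print("base ctr",m-0.025*np.array([d[1],-d[0],0]), m+0.025*np.array([d[1],-d[0],0]))
E
```

```text
[[ 0.4571 -0.2027  0.094 ]
 [ 0.4473 -0.1794  0.094 ]
 [ 0.4509 -0.2272  0.094 ]
 [ 0.4666 -0.2258  0.094 ]
 [ 0.4797 -0.1759  0.01  ]
 [ 0.4842 -0.2246  0.01  ]]
0.047922162662775304 -175.6520695740256
0.04887201796975364 -174.7801039201826
19.551800761327264
base ctr [ 0.4571 -0.2025  0.01  ] [ 0.5069 -0.198   0.01  ]
```

```bash
python3 -m pendant '{"slide":[[0.0205,0.0159,0],[0,0,0.03],[0,0,0.03],[0,0,0.03],[0,0,0],[0,0,0]],"turn":[[0,0,0],[0,0,0.0857],[0,0,0.0857],[0,0,0.0857],[0,0,0],[0,0,0]],"gripper":[0.066,0.066,0.066,0.066,0.066,0.066]}'
python3 - <<'E'
from h import *
from cell import robot
s=robot.get_state();T=cv2.Rodrigues(s["ee_rot"])[0];print(s["position"],np.degrees(np.arctan2(T[1,0],T[0,0])),T[:,2], (T.T@(np.array([.457,-.2026,.233])-s["position"])).round(4))
E
python3 snap.py w2
```

```text
time_s: 1.65
position: [0.4539, -0.2085, 0.3131]
ee_rot: [-3.137, -0.122, 0.006]
contact_force: [-0.1, 0.1, 0.5]
finger_gap: 0.753
grasp_force: 0.0
[ 0.45388635 -0.20852103  0.31307097] 4.464003362871443 [-0.00398441  0.00184105 -0.99999037] [ 0.0039 -0.0055  0.0801]
```

View pics/w2.png

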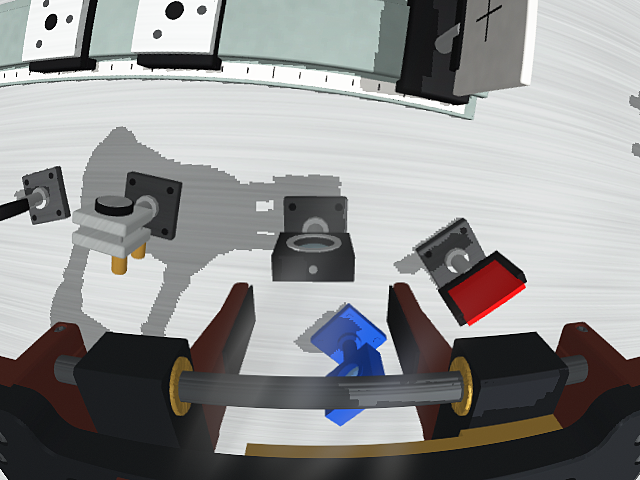

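The medium's top dot is at (313,269), square between the fingers. The blue look-alike's top is near (355,380) and the red filter is at (483,287).

```bash
python3 - <<'E'
from h import *; import json
np.set_printoptions(precision=4,suppress=True)
c={k:np.array(v) for k,v in json.load(open("w2.json")).items()}
P=unproject("wrist",[[312.5,268.5],[272,281],[354,281],[285,197],[347,197],[365,345],[384,350],[385,338],[443,290],[417,250]],[.094,.094,.094,.01,.01,.094,.094,.01,.096,0.01],c);print(P)
for a,b in((1,2),(3,4)):
    d=P[b]-P[a];print(np.degrees(np.arctan(-d[0]/d[1])))
T=cv2.Rodrigues(c["rot"])[0];g=c["pos"]+.163*T[:,2];print(g,(T.T@(np.array([P[0][0],P[0][1],.07])-g)))
E
```

```text
[[ 0.4567 -0.2024  0.094 ]
 [ 0.4468 -0.1791  0.094 ]
 [ 0.4506 -0.2273  0.094 ]
 [ 0.4806 -0.1773  0.01  ]
 [ 0.4843 -0.2254  0.01  ]
 [ 0.406  -0.2396  0.094 ]
 [ 0.4027 -0.2527  0.094 ]
 [ 0.3592 -0.2731  0.01  ]
 [ 0.4489 -0.2827  0.096 ]
 [ 0.4452 -0.2878  0.01  ]]
4.533369413446608
4.355435340932895
[ 0.4532 -0.2082  0.1501] [ 0.0042 -0.0053  0.0801]
```

```bash
python3 -m pendant '{"slide":[[0.0042,-0.0053,0],[0,0,0.02],[0,0,0.03],[0,0,0.03],[0,0,0],[0,0,0]],"turn":[[0,0,0],[0,0,0],[0,0,0],[0,0,0],[0,0,0],[0,0,0]],"gripper":[0.066,0.066,0.066,0.066,0.066,0.066]}' && python3 -m pendant '{"slide":[[0,0,0],[0,0,0],[0,0,0],[0,0,0],[0,0,0],[0,0,0]],"turn":[[0,0,0],[0,0,0],[0,0,0],[0,0,0],[0,0,0],[0,0,0]],"gripper":[0.03,0.03,0.03,0.03,0.03,0.03]}'
```

```text
time_s: 2.2
position: [0.4586, -0.2021, 0.2355]
ee_rot: [-3.139, -0.122, 0.001]
contact_force: [0.4, 0.1, -0.1]
finger_gap: 0.747
grasp_force: 0.0
time_s: 2.7
position: [0.459, -0.2025, 0.2372]
ee_rot: [3.137, 0.12, 0.006]
contact_force: [-0.4, 0.1, 6.8]
finger_gap: 0.544
grasp_force: 30.0
```

```bash
python3 - <<'E'
from h import *; import json
np.set_printoptions(precision=4,suppress=True)
c={k:np.array(v) for k,v in json.load(open("w2.json")).items()}
P=unproject("wrist",[[51,22],[174.5,10]],.052,c);print(P);d=P[0]-P[1];print(np.degrees(np.arctan(-d[0]/d[1])))
E
python3 -m pendant '{"slide":[[0,0,-0.02],[0,0,-0.035],[0,0,-0.035],[0,0,0],[0,0,0]],"turn":[[0,0,0],[0,0,0],[0,0,0],[0,0,0],[0,0,0]],"gripper":[0.03,0.03,0.03,0.03,0.03]}'
```

```text
[[ 0.6226  0.0162  0.052 ]
 [ 0.6162 -0.0958  0.052 ]]
-3.32131929860048
time_s: 3.12
position: [0.4588, -0.2024, 0.3271]
ee_rot: [3.137, 0.12, 0.007]
contact_force: [0.2, -0.1, -3.6]
finger_gap: 0.543
grasp_force: 30.0
```

```bash
python3 -m pendant '{"slide":[[0.025,0,0],[0.04,0,0],[0.04,0,0],[0.04,0,0],[0.035,0,0],[0,-0.025,0],[0,-0.035,0],[0,-0.04,0]],"turn":[[0,0,0],[0,0,0],[0,0,0],[0,0,0],[0,0,0],[0,0,0],[0,0,0],[0,0,0]],"gripper":[0.03,0.03,0.03,0.03,0.03,0.03,0.03,0.03]}' && python3 -m pendant '{"slide":[[0,-0.04,0],[0,-0.035,0],[0,-0.03,0],[0,0,0],[0,0,0],[0,0,0],[0,0,0],[0,0,0]],"turn":[[0,0,0],[0,0,0],[0,0,0],[0,0,-0.08],[0,0,-0.12],[0,0,-0.12],[0,0,-0.12],[0,0,-0.12]],"gripper":[0.03,0.03,0.03,0.03,0.03,0.03,0.03,0.03]}' && python3 -m pendant '{"slide":[[0,0,0],[0,0,0],[0,0,0],[0,0,0],[0,0,0],[0,0,0],[0,0,0],[0,0,0]],"turn":[[0,0,-0.12],[0,0,-0.12],[0,0,-0.12],[0,0,-0.12],[0,0,-0.12],[0,0,-0.12],[0,0,-0.12],[0,0,-0.04]],"gripper":[0.03,0.03,0.03,0.03,0.03,0.03,0.03,0.03]}' && python3 -m pendant '{"slide":[[0,0,0],[0,0,0]],"turn":[[0,0,0],[0,0,0]],"gripper":[0.03,0.03]}'
cat > off.py <<'E'
import sys; from h import *
from cell import robot
x,y,z,w=map(float,sys.argv[1:5])  # target grasp point and tool yaw deg
s=robot.get_state();T=cv2.Rodrigues(s["ee_rot"])[0];g=s["position"]+.163*T[:,2]
yaw=np.degrees(np.arctan2(T[1,0],T[0,0]));e=(yaw-w+90)%180-90
up=T.T@np.array([0,0,-1.])
print("grasp",g.round(4),"yaw",yaw.round(2),"slide",(T.T@(np.array([x,y,z])-g)).round(4),"turn z",np.radians(e).round(4),"tilt fix xy",np.cross([0,0,1],up)[:2].round(4),"joints",s["joints"].round(2))
E
python3 off.py .623 .0157 .125 86.65; python3 snap.py w3
```

```text
time_s: 3.78
position: [0.6308, -0.0888, 0.319]
ee_rot: [-3.138, -0.117, 0.013]
contact_force: [0.4, 1.1, -3.4]
finger_gap: 0.546
grasp_force: 30.0
time_s: 4.45
position: [0.6219, 0.0162, 0.3213]
ee_rot: [-2.979, -0.992, 0.007]
contact_force: [0.1, 0.9, -3.6]
finger_gap: 0.545
grasp_force: 30.0
time_s: 5.12
position: [0.6219, 0.016, 0.3213]
ee_rot: [-2.271, -2.165, 0.005]
contact_force: [0.0, 1.1, -3.1]
finger_gap: 0.545
grasp_force: 30.0
time_s: 5.28
position: [0.622, 0.016, 0.3222]
ee_rot: [-2.281, -2.157, 0.004]
contact_force: [0.1, -0.5, -3.7]
finger_gap: 0.543
grasp_force: 30.0
grasp [0.6214 0.016  0.1592] yaw 86.8 slide [-0.0002  0.0018  0.0342] turn z 0.0027 tilt fix xy [-0.0038  0.0001] joints [-0.03  0.15  1.31 -0.    1.68  0.03]
```

View pics/w3.png

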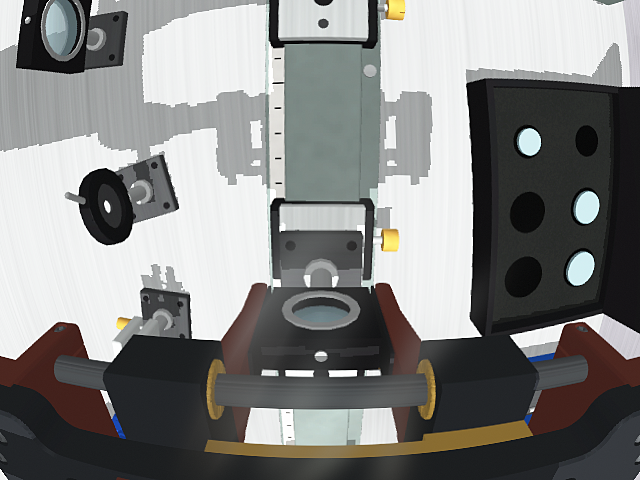

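```bash
python3 - <<'E'
from h import *; import json
np.set_printoptions(precision=4,suppress=True)
c={k:np.array(v) for k,v in json.load(open("w3.json")).items()}
P=unproject("wrist",[[320.5,356.5],[281.5,233.5],[360.5,233.5],[323,22]],[.179,.095,.095,.052],c);print(P)
T=cv2.Rodrigues(c["rot"])[0];d=P[2]-P[1];print(np.degrees(np.arctan2(d[1],d[0])),np.linalg.norm(d),(P[1]+P[2])/2-.025*T[:,0], c["pos"])
print(T.T@(np.array([.623,.0157,0])-P[0]))
E
```

```text
[[0.6217 0.0118 0.179 ]
 [0.6002 0.04   0.095 ]
 [0.6464 0.0374 0.095 ]
 [0.6322 0.1727 0.052 ]]
-3.218224740332581 0.046352565114788614 [0.6219 0.0137 0.095 ] [0.622  0.016  0.3222]
[0.0039 0.0017 0.179 ]
```

```bash
python3 -m pendant '{"slide":[[0.0025,0.0012,0],[0,0,0.015],[0,0,0.012],[0,0,0.003],[0,0,0],[0,0,0]],"turn":[[0,0,0],[0,0,0],[0,0,0],[0,0,0],[0,0,0],[0,0,0]],"gripper":[0.03,0.03,0.03,0.03,0.03,0.03]}'; python3 off.py .623 .0157 .126 86.65;  python3 -m pendant '{"slide":[[0,0,0.001],[0,0,0.001],[0,0,0]],"turn":[[0,0,0],[0,0,0],[0,0,0]],"gripper":[0.03,0.03,0.03]}'
```

```text
time_s: 5.83
position: [0.6235, 0.0184, 0.2943]
ee_rot: [-2.28, -2.16, 0.001]
contact_force: [0.2, 0.4, -3.1]
finger_gap: 0.546
grasp_force: 30.0
grasp [0.6234 0.0185 0.1313] yaw 86.89 slide [-0.0028 -0.0002  0.0053] turn z 0.0041 tilt fix xy [-0.001 -0.   ] joints [-0.02  0.16  1.35  0.    1.63  0.03]
time_s: 6.08
position: [0.6236, 0.0184, 0.2931]
ee_rot: [2.28, 2.16, 0.001]
contact_force: [-0.0, -0.8, -4.0]
finger_gap: 0.545
grasp_force: 30.0
```

```bash
python3 -m pendant '{"slide":[[0,0,0.0015],[0,0,0.0015],[0,0,0],[0,0,0]],"turn":[[0,0,0],[0,0,0],[0,0,0],[0,0,0]],"gripper":[0.03,0.03,0.03,0.03]}';python3 -m pendant '{"slide":[[0,0,0.001],[0,0,0],[0,0,0]],"turn":[[0,0,0],[0,0,0],[0,0,0]],"gripper":[0.03,0.03,0.03]}'
```

```text
time_s: 6.42
position: [0.6235, 0.0184, 0.2896]
ee_rot: [-2.281, -2.16, 0.0]
contact_force: [-0.3, 0.4, -2.4]
finger_gap: 0.546
grasp_force: 30.0
time_s: 6.67
position: [0.6235, 0.0184, 0.2894]
ee_rot: [2.28, 2.16, 0.001]
contact_force: [-2.2, -0.2, 1.2]
finger_gap: 0.543
grasp_force: 30.0
```

```bash
python3 -m pendant '{"slide":[[0,0,0],[0,0,0],[0,0,0],[0,0,0],[0,0,-0.02],[0,0,-0.03],[0,0,-0.04],[0,0,-0.02]],"turn":[[0,0,0],[0,0,0],[0,0,0],[0,0,0],[0,0,0],[0,0,0],[0,0,0],[0,0,0]],"gripper":[0.066,0.066,0.066,0.066,0.066,0.066,0.066,0.066]}';python3 -m pendant '{"slide":[[0,0,0],[0,0,0]],"turn":[[0,0,0],[0,0,0]],"gripper":[0.066,0.066]}'; python3 snap.py w4; python3 off.py .434 .204 .12 -6
```

```text
time_s: 7.33
position: [0.6233, 0.0184, 0.4035]
ee_rot: [2.278, 2.158, 0.006]
contact_force: [0.3, -0.4, 0.9]
finger_gap: 0.75
grasp_force: 0.0
time_s: 7.5
position: [0.6236, 0.0184, 0.4006]
ee_rot: [2.279, 2.159, 0.004]
contact_force: [0.7, -0.1, -0.6]
finger_gap: 0.749
grasp_force: 0.0
grasp [0.6237 0.0184 0.2353] yaw 86.9 slide [ 0.1751 -0.1994  0.1153] turn z -1.5202 tilt fix xy [0.0002 0.    ] joints [-0.03  0.16  1.17 -0.    1.81  0.03]
```

View pics/w4.png

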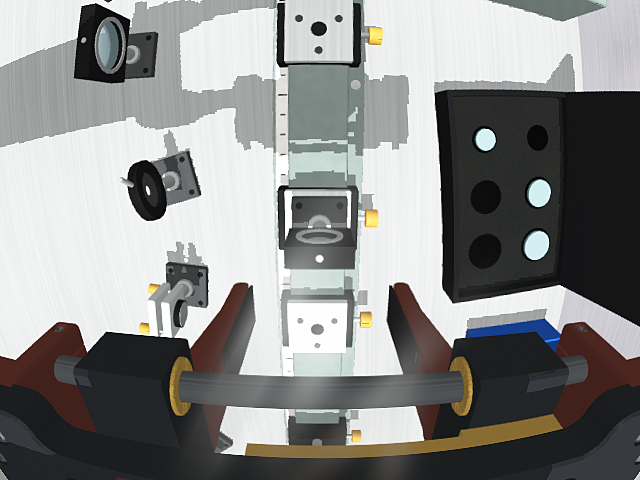

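The medium lens stands on the middle carrier, with its top dot at (319.5,259). The plate holes of A and C are at (317.5,328.5) and (319,29), and the large lens is at top left (105,45).

```bash
python3 - <<'E'
from h import *; import json
np.set_printoptions(precision=4,suppress=True)
im=cv2.imread("pics/w4.png")
cv2.imwrite("pics/c4.png",np.hstack([cv2.resize(im[0:85,70:165],None,fx=4,fy=4,interpolation=3),cv2.resize(im[180:265,270:365],None,fx=4,fy=4,interpolation=3)]))
c={k:np.array(v) for k,v in json.load(open("w4.json")).items()}
P=unproject("wrist",[[319.5,259],[317.5,328.5],[319,29]],[.146,.052,.052],c);print(P,(P[1]*(.191-.0157)+P[2]*(.0157+.0962))/(.191+.0962))
E
```

```text
[[ 0.6244  0.015   0.146 ]
 [ 0.6162 -0.096   0.052 ]
 [ 0.6339  0.1912  0.052 ]] [0.6231 0.0159 0.052 ]
```

View pics/c4.png

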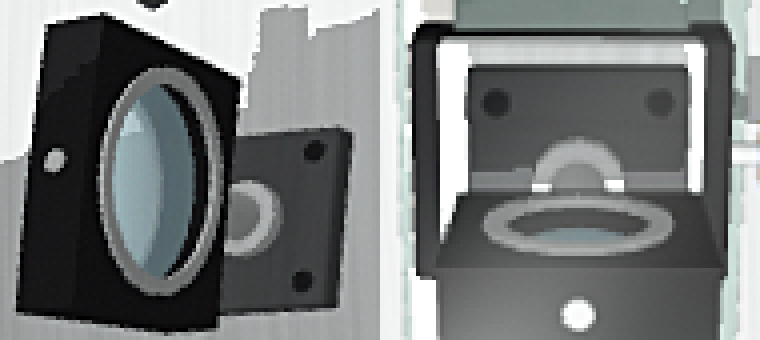

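The medium's base lies within its plate, about 1 mm off centre and square. For the large lens, the crop gives the dot at (55,160) and the base corners at (352,130) and (338,310).

```bash
python3 - <<'E'
from h import *; import json
np.set_printoptions(precision=4,suppress=True)
c={k:np.array(v) for k,v in json.load(open("w4.json")).items()}
P=unproject("wrist",np.array([[55,160],[350,130],[337,309],[103,14],[240,80]])/4+[70,0]-.4,[.103,.01,.01,.103,.103],c);print(P)
d=P[1]-P[2];print(np.degrees(np.arctan(-d[0]/d[1])),np.linalg.norm(d));d/=np.linalg.norm(d)
print((P[1]+P[2])/2-.025*np.array([d[1],-d[0],0]))
E
python3 off.py .434 .204 .235 -6
```

```text
[[0.4347 0.2041 0.103 ]
 [0.4662 0.2229 0.01  ]
 [0.4604 0.1737 0.01  ]
 [0.4472 0.2352 0.103 ]
 [0.4819 0.2098 0.103 ]]
-6.720181988681293 0.04947621511938449
[0.4385 0.2012 0.01  ]
grasp [0.6237 0.0184 0.2353] yaw 86.9 slide [ 0.1751 -0.1994  0.0003] turn z -1.5202 tilt fix xy [0.0002 0.    ] joints [-0.03  0.16  1.17 -0.    1.81  0.03]
```

```bash
python3 -m pendant '{"slide":[[0.015,-0.017,0],[0.025,-0.028,0],[0.027,-0.0305,0],[0.027,-0.031,0],[0.027,-0.031,0],[0.027,-0.0305,0],[0.027,-0.031,0],[0,0,0]],"turn":[[0,0,0],[0,0,0],[0,0,0],[0,0,0],[0,0,0],[0,0,0],[0,0,0],[0,0,0.08]],"gripper":[0.0878,0.0878,0.0878,0.0878,0.0878,0.0878,0.0878,0.0878]}' && python3 -m pendant '{"slide":[[0,0,0],[0,0,0],[0,0,0],[0,0,0],[0,0,0],[0,0,0],[0,0,0],[0,0,0]],"turn":[[0,0,0.12],[0,0,0.12],[0,0,0.12],[0,0,0.12],[0,0,0.12],[0,0,0.12],[0,0,0.12],[0,0,0.12]],"gripper":[0.0878,0.0878,0.0878,0.0878,0.0878,0.0878,0.0878,0.0878]}' && python3 -m pendant '{"slide":[[0,0,0],[0,0,0],[0,0,0],[0,0,0],[0,0,0],[0,0,0.02],[0,0,0.02],[0,0,0]],"turn":[[0,0,0.12],[0,0,0.12],[0,0,0.12],[0,0,0.12],[0,0,0.11],[0,0,0],[0,0,0],[0,0,0]],"gripper":[0.0878,0.0878,0.0878,0.0878,0.0878,0.0878,0.0878,0.0878]}'
python3 -m pendant '{"slide":[[0,0,0],[0,0,0]],"turn":[[0,0,0],[0,0,0]],"gripper":[0.0878,0.0878]}';python3 off.py .435 .203 .073 -6.5; python3 snap.py w5
```

```text
time_s: 8.22
position: [0.4303, 0.2077, 0.3969]
ee_rot: [-2.356, -2.073, 0.003]
contact_force: [-0.1, -0.3, 0.2]
finger_gap: 0.996
grasp_force: 0.0
time_s: 8.88
position: [0.4343, 0.2039, 0.396]
ee_rot: [3.054, 0.733, -0.006]
contact_force: [-0.3, -0.6, 0.1]
finger_gap: 1.0
grasp_force: 0.0
time_s: 9.55
position: [0.4337, 0.2037, 0.3521]
ee_rot: [3.132, -0.178, -0.015]
contact_force: [-0.6, 0.3, -1.1]
finger_gap: 1.0
grasp_force: 0.0
time_s: 9.72
position: [0.4343, 0.2039, 0.3584]
ee_rot: [3.136, -0.178, -0.002]
contact_force: [-0.0, 0.4, -0.1]
finger_gap: 1.001
grasp_force: 0.0
grasp [0.4341 0.2038 0.1954] yaw -6.49 slide [0.0011 0.0006 0.1224] turn z 0.0002 tilt fix xy [0.0005 0.001 ] joints [ 0.37 -0.24  1.63 -0.    1.76  2.05]
```

View pics/w5.png

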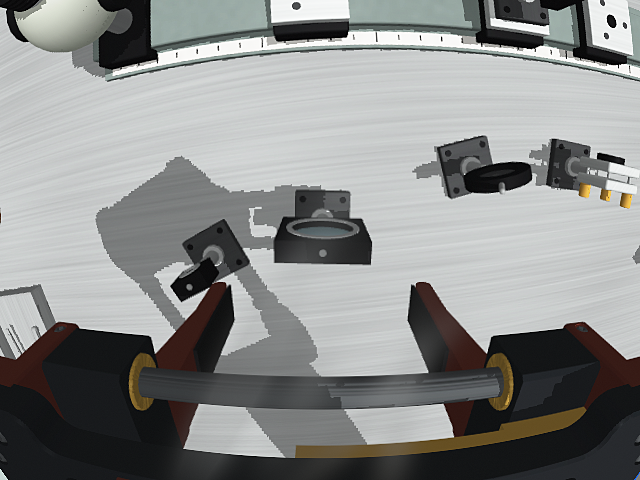

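The large lens's dot is at (322.5,253) and its base edge runs (295,191)–(350,191). The small lens is to its left, with base corners at (182,252), (222,220) and (249,263).

```bash
python3 - <<'E'
from h import *; import json
np.set_printoptions(precision=4,suppress=True)
c={k:np.array(v) for k,v in json.load(open("w5.json")).items()}
P=unproject("wrist",[[322.5,253],[274,263],[371,264.5],[295,191.5],[350,191.5],[182,253],[222.5,220],[249,263],[218,262],[192,282]],[.103]*3+[.01]*5+[.085]*2,c);print(P)
for a,b in((1,2),(3,4),(5,6),(6,7)):
    d=P[b]-P[a];print(np.degrees(np.arctan(-d[0]/d[1])))
d=P[4]-P[3];d/=-np.linalg.norm(d);print((P[3]+P[4])/2-.025*np.array([d[1],-d[0],0]), "small base",(P[5]+P[7])/2)
E
python3 off.py .435 .203 .073 -6.5
```

```text
[[0.4347 0.2033 0.103 ]
 [0.4312 0.2371 0.103 ]
 [0.4225 0.1711 0.103 ]
 [0.4629 0.2244 0.01  ]
 [0.4573 0.1753 0.01  ]
 [0.4172 0.3442 0.01  ]
 [0.4449 0.2958 0.01  ]
 [0.3998 0.2778 0.01  ]
 [0.43   0.2827 0.085 ]
 [0.4158 0.3077 0.085 ]]
-7.539429717728551
-6.5428603966393855
29.776239287337702
-68.3145324508685
[0.4353 0.2027 0.01  ] small base [0.4085 0.311  0.01  ]
grasp [0.4345 0.204  0.1962] yaw -6.49 slide [0.0006 0.0009 0.1232] turn z 0.0001 tilt fix xy [-0.0002 -0.0004] joints [ 0.37 -0.24  1.63 -0.    1.76  2.05]
```

```bash
python3 -m pendant '{"slide":[[0.0006,0.0009,0.01],[0,0,0.03],[0,0,0.035],[0,0,0.03],[0,0,0.016],[0,0,0],[0,0,0]],"turn":[[0,0,0.006],[0,0,0],[0,0,0],[0,0,0],[0,0,0],[0,0,0],[0,0,0]],"gripper":[0.0878,0.0878,0.0878,0.0878,0.0878,0.0878,0.0878]}' && python3 -m pendant '{"slide":[[0,0,0],[0,0,0],[0,0,0],[0,0,0],[0,0,0],[0,0,0]],"turn":[[0,0,0],[0,0,0],[0,0,0],[0,0,0],[0,0,0],[0,0,0]],"gripper":[0.045,0.045,0.045,0.045,0.045,0.045]}'; python3 off.py .435 .203 .073 -6.9
```

```text
time_s: 10.35
position: [0.4347, 0.2029, 0.2373]
ee_rot: [3.135, -0.188, -0.002]
contact_force: [0.7, -0.3, 0.5]
finger_gap: 1.001
grasp_force: 0.0
time_s: 10.85
position: [0.4352, 0.203, 0.2392]
ee_rot: [-3.135, 0.187, -0.004]
contact_force: [-0.8, -2.1, 6.2]
finger_gap: 0.754
grasp_force: 30.0
grasp [0.4356 0.2031 0.0762] yaw -6.84 slide [-0.0006  0.0002  0.0032] turn z 0.001 tilt fix xy [-0.001  -0.0025] joints [ 0.37 -0.21  1.81 -0.    1.54  2.06]
```

```bash
python3 -m pendant '{"slide":[[0,0,-0.02],[0,0,-0.03],[0,0,-0.04],[0,0,-0.04],[0,0,-0.03],[0,0,-0.01],[0,0,0],[0,0,0]],"turn":[[0,0,0],[0,0,0],[0,0,0],[0,0,0],[0,0,0],[0,0,0],[0,0,0],[0,0,0]],"gripper":[0.045,0.045,0.045,0.045,0.045,0.045,0.045,0.045]}' && python3 -m pendant '{"slide":[[0.012,0.0155,0],[0.022,0.028,0],[0.024,0.0306,0],[0.024,0.0306,0],[0.024,0.0306,0],[0.024,0.0306,0],[0.024,0.0306,0],[0.024,0.0306,0]],"turn":[[0,0,0],[0,0,0],[0,0,0],[0,0,0],[0,0,0],[0,0,0],[0,0,0],[0,0,0]],"gripper":[0.045,0.045,0.045,0.045,0.045,0.045,0.045,0.045]}' && python3 -m pendant '{"slide":[[0.023,0.03,0],[0.0146,0.0186,0],[0,0,0],[0,0,0],[0,0,0],[0,0,0],[0,0,0],[0,0,0]],"turn":[[0,0,0],[0,0,0],[0,0,-0.06],[0,0,-0.11],[0,0,-0.12],[0,0,-0.12],[0,0,-0.12],[0,0,-0.12]],"gripper":[0.045,0.045,0.045,0.045,0.045,0.045,0.045,0.045]}' && python3 -m pendant '{"slide":[[0,0,0],[0,0,0],[0,0,0],[0,0,0],[0,0,0],[0,0,0],[0,0,0],[0,0,0]],"turn":[[0,0,-0.12],[0,0,-0.12],[0,0,-0.12],[0,0,-0.12],[0,0,-0.12],[0,0,-0.12],[0,0,-0.12],[0,0,-0.10]],"gripper":[0.045,0.045,0.045,0.045,0.045,0.045,0.045,0.045]}'&& python3 -m pendant '{"slide":[[0,0,0],[0,0,0],[0,0,0]],"turn":[[0,0,-0.042],[0,0,0],[0,0,0]],"gripper":[0.045,0.045,0.045]}';python3 off.py .6165 -.0962 .128 86.65
```

```text
time_s: 11.52
position: [0.4349, 0.203, 0.4057]
ee_rot: [3.135, -0.187, -0.003]
contact_force: [0.4, 0.2, -5.4]
finger_gap: 0.749
grasp_force: 30.0
time_s: 12.18
position: [0.5852, -0.0456, 0.4029]
ee_rot: [-3.135, 0.187, 0.01]
contact_force: [-0.1, 0.7, -3.5]
finger_gap: 0.754
grasp_force: 30.0
time_s: 12.85
position: [0.6162, -0.0966, 0.4026]
ee_rot: [-3.026, -0.832, 0.01]
contact_force: [0.0, 0.6, -3.7]
finger_gap: 0.748
grasp_force: 30.0
time_s: 13.52
position: [0.6162, -0.0965, 0.4026]
ee_rot: [-2.319, -2.111, 0.007]
contact_force: [0.2, -0.1, -4.4]
finger_gap: 0.748
grasp_force: 30.0
time_s: 13.77
position: [0.6162, -0.0965, 0.404]
ee_rot: [-2.283, -2.151, 0.005]
contact_force: [0.0, -0.8, -3.9]
finger_gap: 0.747
grasp_force: 30.0
grasp [ 0.6153 -0.0963  0.241 ] yaw 86.58 slide [0.     0.0018 0.113 ] turn z -0.0012 tilt fix xy [-0.0054 -0.0009] joints [-0.21  0.16  1.16  0.    1.83 -0.15]
```

```bash
python3 -m pendant '{"slide":[[0,0.0008,0.015],[0,0,0.03],[0,0,0.03],[0,0,0.02],[0,0,0.01],[0,0,0],[0,0,0]],"turn":[[0,0,0],[0,0,0],[0,0,0],[0,0,0],[0,0,0],[0,0,0],[0,0,0]],"gripper":[0.045,0.045,0.045,0.045,0.045,0.045,0.045]}';python3 off.py .6165 -.0962 .128 86.65;python3 snap.py w6; python3 - <<'E'
import cv2
im=cv2.imread("pics/w6.png");cv2.imwrite("pics/c6.png",cv2.resize(im[150:400,220:420],None,fx=2.4,fy=2.4,interpolation=3))
E
```

```text
time_s: 14.35
position: [0.6168, -0.0965, 0.3022]
ee_rot: [-2.285, -2.154, 0.001]
contact_force: [0.5, 0.0, -3.2]
finger_gap: 0.751
grasp_force: 30.0
grasp [ 0.6166 -0.0964  0.1392] yaw 86.63 slide [ 0.0002 -0.0001  0.0112] turn z -0.0003 tilt fix xy [-0.0013 -0.0002] joints [-0.21  0.16  1.34  0.    1.65 -0.15]
```

View pics/c6.png

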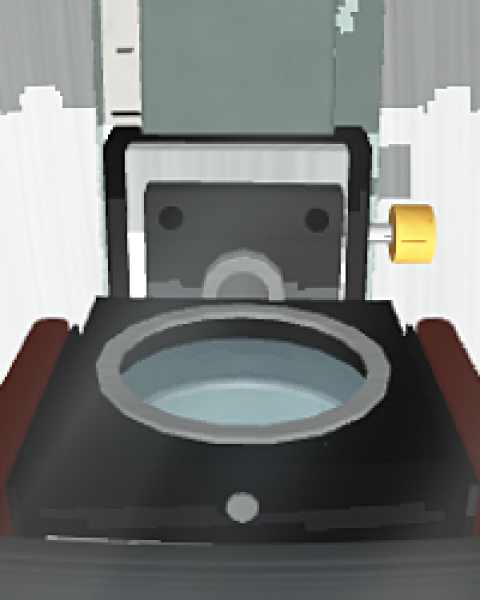

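The large lens hangs over carrier A squarely. Its base margins are 22 px left and 8 px right, so it sits about 1.7 mm too far to the right. I'll shift it left and lower it.

```bash
python3 -m pendant '{"slide":[[0,-0.0016,0],[0,0,0.004],[0,0,0.003],[0,0,0.001],[0,0,0],[0,0,0]],"turn":[[0,0,0],[0,0,0],[0,0,0],[0,0,0],[0,0,0],[0,0,0]],"gripper":[0.045,0.045,0.045,0.045,0.045,0.045]}';python3 -m pendant '{"slide":[[0,0,0.0015],[0,0,0],[0,0,0]],"turn":[[0,0,0],[0,0,0],[0,0,0]],"gripper":[0.045,0.045,0.045]}';python3 -m pendant '{"slide":[[0,0,0.001],[0,0,0],[0,0,0]],"turn":[[0,0,0],[0,0,0],[0,0,0]],"gripper":[0.045,0.045,0.045]}'
```

```text
time_s: 14.9
position: [0.6152, -0.0964, 0.2946]
ee_rot: [-2.285, -2.156, 0.0]
contact_force: [0.6, 0.7, -4.7]
finger_gap: 0.752
grasp_force: 30.0
time_s: 15.15
position: [0.6153, -0.0964, 0.293]
ee_rot: [-2.285, -2.156, 0.0]
contact_force: [0.5, -0.1, -4.0]
finger_gap: 0.752
grasp_force: 30.0
time_s: 15.4
position: [0.6152, -0.0964, 0.292]
ee_rot: [-2.285, -2.156, 0.0]
contact_force: [1.1, -0.6, -3.7]
finger_gap: 0.753
grasp_force: 30.0
```

```bash
python3 -m pendant '{"slide":[[0,0,0.001],[0,0,0],[0,0,0]],"turn":[[0,0,0],[0,0,0],[0,0,0]],"gripper":[0.045,0.045,0.045]}';python3 -m pendant '{"slide":[[0,0,0.0008],[0,0,0],[0,0,0]],"turn":[[0,0,0],[0,0,0],[0,0,0]],"gripper":[0.045,0.045,0.045]}'
```

```text
time_s: 15.65
position: [0.6153, -0.0964, 0.2914]
ee_rot: [2.285, 2.156, 0.0]
contact_force: [0.1, -0.8, -3.4]
finger_gap: 0.75
grasp_force: 30.0
time_s: 15.9
position: [0.6152, -0.0964, 0.2913]
ee_rot: [2.284, 2.155, 0.001]
contact_force: [-1.7, 0.0, 2.5]
finger_gap: 0.749
grasp_force: 30.0
```

```bash
python3 -m pendant '{"slide":[[0,0,0],[0,0,0],[0,0,0],[0,0,0],[0,0,-0.02],[0,0,-0.03],[0,0,-0.04],[0,0,-0.025]],"turn":[[0,0,0],[0,0,0],[0,0,0],[0,0,0],[0,0,0],[0,0,0],[0,0,0],[0,0,0]],"gripper":[0.0878,0.0878,0.0878,0.0878,0.0878,0.0878,0.0878,0.0878]}' && python3 -m pendant '{"slide":[[0.015,-0.0087,0],[0.025,-0.0145,0],[0.0329,-0.0191,0],[0.0329,-0.0191,0],[0.0329,-0.0191,0],[0.0329,-0.0191,0],[0.0329,-0.0191,0],[0.0329,-0.0191,0]],"turn":[[0,0,0],[0,0,0],[0,0,0],[0,0,0],[0,0,0],[0,0,0],[0,0,0],[0,0,0]],"gripper":[0.0878,0.0878,0.0878,0.0878,0.0878,0.0878,0.0878,0.0878]}' && python3 -m pendant '{"slide":[[0.0329,-0.0191,0],[0.0329,-0.0191,0],[0.0329,-0.0191,0],[0.0329,-0.0191,0],[0.025,-0.0144,0],[0,0,0],[0,0,0],[0,0,0]],"turn":[[0,0,0],[0,0,0],[0,0,0],[0,0,0],[0,0,0],[0,0,0.1],[0,0,0.11],[0,0,0.11]],"gripper":[0.07,0.07,0.07,0.07,0.07,0.07,0.07,0.07]}' && python3 -m pendant '{"slide":[[0,0,0],[0,0,0],[0,0,0],[0,0,0],[0,0,0.01],[0,0,0.03],[0,0,0.01],[0,0,0]],"turn":[[0,0,0.11],[0,0,0.11],[0,0,0.11],[0,0,0.11],[0,0,0.11],[0,0,0.11],[0,0,0.11],[0,0,0]],"gripper":[0.06,0.06,0.06,0.06,0.06,0.06,0.06,0.06]}';python3 -m pendant '{"slide":[[0,0,0],[0,0,0]],"turn":[[0,0,0],[0,0,0]],"gripper":[0.06,0.06]}';python3 off.py .4095 .311 .073 23;python3 snap.py w7
```

```text
time_s: 16.57
position: [0.615, -0.0964, 0.4089]
ee_rot: [2.283, 2.154, 0.003]
contact_force: [0.3, 1.3, 0.9]
finger_gap: 0.999
grasp_force: 0.0
time_s: 17.23
position: [0.4903, 0.1499, 0.4055]
ee_rot: [2.285, 2.155, 0.001]
contact_force: [-0.0, -0.0, 1.2]
finger_gap: 0.998
grasp_force: 0.0
time_s: 17.9
position: [0.4094, 0.311, 0.4053]
ee_rot: [2.602, 1.76, 0.0]
contact_force: [-0.1, -0.5, -0.4]
finger_gap: 0.799
grasp_force: 0.0
time_s: 18.57
position: [0.4096, 0.31, 0.3518]
ee_rot: [3.071, 0.653, -0.008]
contact_force: [-0.0, -0.9, -0.8]
finger_gap: 0.684
grasp_force: 0.0
time_s: 18.73
position: [0.41, 0.3103, 0.3566]
ee_rot: [-3.07, -0.664, -0.003]
contact_force: [-0.5, 0.5, -0.4]
finger_gap: 0.682
grasp_force: 0.0
grasp [0.4103 0.3105 0.1936] yaw 24.4 slide [-0.0007 -0.0008  0.1206] turn z 0.0245 tilt fix xy [-0.0003 -0.0017] joints [ 0.58 -0.15  1.55  0.    1.74  1.73]
```

View pics/w7.png

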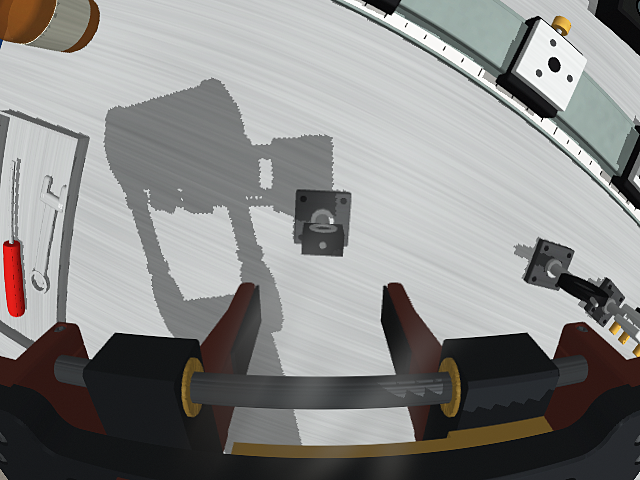

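The small lens is between the fingers, with its dot at (322.5,245), its base far edge (296,190)–(351.5,191.5) and its head's top edge (301.5,253)–(343,256). Carrier C's hole is at (554.5,65).

```bash
python3 - <<'E'
from h import *; import json
np.set_printoptions(precision=4,suppress=True)
c={k:np.array(v) for k,v in json.load(open("w7.json")).items()}
P=unproject("wrist",[[322.5,245],[301.5,253],[343,256],[296,190],[351.5,191.5],[554.5,65]],[.085]*3+[.01]*2+[.052],c);print(P)
for a,b in((1,2),(3,4)):
    d=P[b]-P[a];print(np.degrees(np.arctan(-d[0]/d[1])))
d=P[4]-P[3];d/=-np.linalg.norm(d);print((P[3]+P[4])/2-.025*np.array([d[1],-d[0],0]))
E
python3 off.py .411 .3115 .073 23
```

```text
[[0.4121 0.3102 0.085 ]
 [0.4003 0.3215 0.085 ]
 [0.4106 0.2932 0.085 ]
 [0.4272 0.3426 0.01  ]
 [0.4465 0.2969 0.01  ]
 [0.6334 0.1899 0.052 ]]
19.928805898330538
22.793538699366795
[0.4138 0.3101 0.01  ]
grasp [0.4104 0.3105 0.194 ] yaw 24.37 slide [ 0.0007 -0.0006  0.121 ] turn z 0.0239 tilt fix xy [-0.0004 -0.0024] joints [ 0.58 -0.15  1.55  0.    1.74  1.73]
```

```bash
python3 -m pendant '{"slide":[[0.002,0.0014,0.01],[0,0,0.03],[0,0,0.035],[0,0,0.03],[0,0,0.016],[0,0,0],[0,0,0]],"turn":[[0,0,0.032],[0,0,0],[0,0,0],[0,0,0],[0,0,0],[0,0,0],[0,0,0]],"gripper":[0.06,0.06,0.06,0.06,0.06,0.06,0.06]}' && python3 -m pendant '{"slide":[[0,0,0],[0,0,0],[0,0,0],[0,0,0],[0,0,0],[0,0,0]],"turn":[[0,0,0],[0,0,0],[0,0,0],[0,0,0],[0,0,0],[0,0,0]],"gripper":[0.015,0.015,0.015,0.015,0.015,0.015]}'; python3 off.py .4128 .310 .073 22.5
```

```text
time_s: 19.37
position: [0.4125, 0.3098, 0.235]
ee_rot: [-3.081, -0.612, -0.0]
contact_force: [-0.6, -0.1, -0.1]
finger_gap: 0.681
grasp_force: 0.0
time_s: 19.87
position: [0.4125, 0.3099, 0.2352]
ee_rot: [-3.081, -0.61, -0.002]
contact_force: [-0.1, 0.8, 3.4]
finger_gap: 0.34
grasp_force: 30.0
grasp [0.4127 0.31   0.0722] yaw 22.39 slide [ 0.0001  0.0001 -0.0008] turn z -0.0019 tilt fix xy [-0.0003 -0.0014] joints [ 0.58 -0.1   1.72  0.    1.52  1.76]
```

```bash
python3 -m pendant '{"slide":[[0,0,-0.02],[0,0,-0.03],[0,0,-0.03],[0,0,-0.02],[0,0,0],[0.01,0.0122,0],[0.02,0.0245,0],[0.026,0.032,0]],"turn":[[0,0,0],[0,0,0],[0,0,0],[0,0,0],[0,0,0],[0,0,0],[0,0,0],[0,0,0]],"gripper":[0.015,0.015,0.015,0.015,0.015,0.015,0.015,0.015]}' && python3 -m pendant '{"slide":[[0.026,0.032,0],[0.026,0.032,0],[0.026,0.032,0],[0.0241,0.0291,0],[0,0,0],[0,0,0],[0,0,0],[0,0,0]],"turn":[[0,0,0],[0,0,0],[0,0,0],[0,0,0],[0,0,-0.06],[0,0,-0.115],[0,0,-0.115],[0,0,-0.115]],"gripper":[0.015,0.015,0.015,0.015,0.015,0.015,0.015,0.015]}' && python3 -m pendant '{"slide":[[0,0,0],[0,0,0],[0,0,0],[0,0,0],[0,0,0],[0,0,0],[0,0,0],[0,0,0]],"turn":[[0,0,-0.115],[0,0,-0.115],[0,0,-0.115],[0,0,-0.115],[0,0,-0.115],[0,0,-0.115],[0,0,-0.0264],[0,0,0]],"gripper":[0.015,0.015,0.015,0.015,0.015,0.015,0.015,0.015]}' && python3 -m pendant '{"slide":[[0,0,0.015],[0,0,0.015],[0,0,0],[0,0,0]],"turn":[[0,0,0],[0,0,0],[0,0,0],[0,0,0]],"gripper":[0.015,0.015,0.015,0.015]}';python3 off.py .6325 .1908 .1242 86.65
```

```text
time_s: 20.53
position: [0.4896, 0.2682, 0.3323]
ee_rot: [-3.08, -0.615, 0.004]
contact_force: [-0.1, 0.3, -3.3]
finger_gap: 0.342
grasp_force: 30.0
time_s: 21.2
position: [0.6326, 0.1903, 0.3306]
ee_rot: [-2.892, -1.224, 0.008]
contact_force: [0.5, -0.2, -2.5]
finger_gap: 0.335
grasp_force: 30.0
time_s: 21.87
position: [0.6322, 0.1907, 0.3312]
ee_rot: [-2.283, -2.155, 0.006]
contact_force: [-0.0, -0.2, -3.7]
finger_gap: 0.341
grasp_force: 30.0
time_s: 22.2
position: [0.632, 0.1907, 0.3015]
ee_rot: [-2.285, -2.153, 0.007]
contact_force: [-0.6, -0.4, -3.4]
finger_gap: 0.337
grasp_force: 30.0
grasp [0.6312 0.1905 0.1385] yaw 86.58 slide [0.0004 0.0014 0.0143] turn z -0.0011 tilt fix xy [-0.0047  0.0015] joints [0.24 0.26 1.23 0.   1.66 0.3 ]
```

```bash
python3 snap.py w8; python3 - <<'E'
import cv2
g=cv2.cvtColor(cv2.imread("pics/w8.png"),6)
for r in range(200,262,8): print(r,' '.join(map(str,g[r,262:382:3])))
E
```

```text
200 235 204 203 215 226 227 227 142 135 134 133 133 133 132 132 133 135 135 134 134 134 136 135 135 136 134 137 135 135 135 134 134 133 130 131 140 140 138 117 202
208 235 202 0 20 21 13 99 101 103 104 100 82 85 89 92 92 93 93 93 95 96 96 97 96 97 94 93 93 91 87 84 85 82 76 73 70 34 34 30 163
216 233 209 10 23 22 176 203 195 195 192 199 197 200 194 196 194 192 193 193 195 190 193 194 187 193 193 190 190 190 200 195 191 197 198 196 200 44 34 33 93
224 234 184 4 25 25 153 207 204 204 201 205 204 208 202 202 201 200 201 200 202 199 202 201 196 201 201 193 192 194 205 199 196 200 202 198 200 42 34 32 84
232 236 213 3 50 49 120 61 67 68 69 71 72 74 76 77 78 79 80 80 80 80 79 80 78 77 77 76 75 73 72 71 71 70 68 136 202 55 54 53 140
240 235 229 45 51 51 235 62 71 44 48 51 69 80 80 82 82 83 82 83 82 82 81 80 79 78 76 76 74 76 43 43 40 72 66 255 255 45 55 50 205
248 234 227 98 56 57 154 59 74 75 78 79 82 82 83 84 84 83 82 82 81 80 79 78 75 75 74 71 71 70 70 70 69 69 63 255 255 46 54 43 255
256 234 234 187 60 62 86 60 80 81 83 84 86 87 86 86 86 83 106 129 128 127 128 111 72 73 72 72 72 71 70 69 70 70 59 255 255 52 55 38 201
```

```bash
python3 -m pendant '{"slide":[[0,0.001,0],[0,0,0.005],[0,0,0.004],[0,0,0.001],[0,0,0],[0,0,0]],"turn":[[0,0,0],[0,0,0],[0,0,0],[0,0,0],[0,0,0],[0,0,0]],"gripper":[0.015,0.015,0.015,0.015,0.015,0.015]}';python3 -m pendant '{"slide":[[0,0,0.0015],[0,0,0],[0,0,0]],"turn":[[0,0,0],[0,0,0],[0,0,0]],"gripper":[0.015,0.015,0.015]}';python3 -m pendant '{"slide":[[0,0,0.001],[0,0,0],[0,0,0]],"turn":[[0,0,0],[0,0,0],[0,0,0]],"gripper":[0.015,0.015,0.015]}'
```

```text
time_s: 22.75
position: [0.6333, 0.1907, 0.2942]
ee_rot: [-2.286, -2.155, 0.0]
contact_force: [1.0, 0.1, -2.8]
finger_gap: 0.344
grasp_force: 30.0
time_s: 23.0
position: [0.6333, 0.1907, 0.2928]
ee_rot: [-2.286, -2.155, -0.0]
contact_force: [0.8, 0.2, -2.9]
finger_gap: 0.341
grasp_force: 30.0
time_s: 23.25
position: [0.6333, 0.1907, 0.2918]
ee_rot: [-2.286, -2.155, 0.0]
contact_force: [0.2, 0.2, -2.4]
finger_gap: 0.338
grasp_force: 30.0
```

```bash
python3 -m pendant '{"slide":[[0,0,0.0015],[0,0,0.0015],[0,0,0],[0,0,0]],"turn":[[0,0,0],[0,0,0],[0,0,0],[0,0,0]],"gripper":[0.015,0.015,0.015,0.015]}';python3 -m pendant '{"slide":[[0,0,0.001],[0,0,0],[0,0,0]],"turn":[[0,0,0],[0,0,0],[0,0,0]],"gripper":[0.015,0.015,0.015]}'
```

```text
time_s: 23.58
position: [0.6333, 0.1907, 0.2886]
ee_rot: [-2.285, -2.155, 0.001]
contact_force: [-0.3, -0.0, -3.0]
finger_gap: 0.342
grasp_force: 30.0
time_s: 23.83
position: [0.6333, 0.1907, 0.2878]
ee_rot: [-2.286, -2.155, 0.0]
contact_force: [0.1, -1.0, -3.5]
finger_gap: 0.344
grasp_force: 30.0
```

```bash
python3 -m pendant '{"slide":[[0,0,0.001],[0,0,0],[0,0,0]],"turn":[[0,0,0],[0,0,0],[0,0,0]],"gripper":[0.015,0.015,0.015]}';python3 -m pendant '{"slide":[[0,0,0.0008],[0,0,0],[0,0,0]],"turn":[[0,0,0],[0,0,0],[0,0,0]],"gripper":[0.015,0.015,0.015]}'
```

```text
time_s: 24.08
position: [0.6333, 0.1907, 0.2876]
ee_rot: [2.285, 2.155, 0.001]
contact_force: [-1.2, -0.0, 1.5]
finger_gap: 0.339
grasp_force: 30.0
time_s: 24.33
position: [0.6332, 0.1908, 0.2876]
ee_rot: [2.285, 2.155, 0.002]
contact_force: [-3.0, -0.6, 5.0]
finger_gap: 0.339
grasp_force: 30.0
```

```bash
python3 -m pendant '{"slide":[[0,0,-0.0008],[0,0,0],[0,0,0],[0,0,0],[0,0,-0.02],[0,0,-0.03],[0,0,-0.04],[0,0,-0.04]],"turn":[[0,0,0],[0,0,0],[0,0,0],[0,0,0],[0,0,0],[0,0,0],[0,0,0],[0,0,0]],"gripper":[0.06,0.06,0.06,0.06,0.06,0.06,0.06,0.06]}';python3 -m pendant '{"slide":[[0,-0.02,0],[0,-0.035,0],[0,-0.04,0],[0,-0.04,0],[0,-0.03,0],[0,0,0],[0,0,0]],"turn":[[0,0,0],[0,0,0],[0,0,0],[0,0,0],[0,0,0],[0,0,0],[0,0,0]],"gripper":[0.06,0.06,0.06,0.06,0.06,0.06,0.06]}'; python3 - <<'E'
from h import *
im=imaging.grab_frame("scene")[:,:,::-1]; sd=imaging.grab_frame("side")[:,:,::-1]
a=cv2.resize(im[240:340,230:430],(800,400),interpolation=3)
b=cv2.resize(sd[120:320,120:520],(400,200));b2=cv2.resize(im[140:340,120:520],(400,200))
cv2.imwrite("pics/fin.png",np.vstack([a,np.hstack([b,b2])]))
E
```

```text
time_s: 25.0
position: [0.6332, 0.1907, 0.4167]
ee_rot: [-2.285, -2.154, 0.004]
contact_force: [1.0, -0.2, 0.3]
finger_gap: 0.687
grasp_force: 0.0
time_s: 25.58
position: [0.4675, 0.2005, 0.4176]
ee_rot: [2.284, 2.156, 0.003]
contact_force: [-0.7, 0.1, -0.6]
finger_gap: 0.686
grasp_force: 0.0
```

View pics/fin.png

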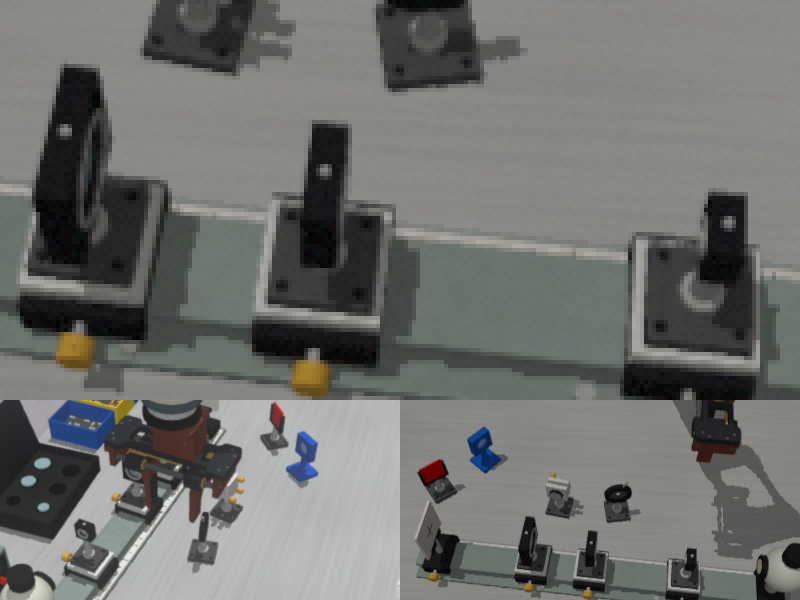

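All three lenses stand upright and square within their plates, small next to the source, then medium, then large nearest the screen. The mirror, iris and red filter have not moved.

```bash
python3 -c "
from cell import robot;print(robot.job_done())"
```

```text
the job is handed in; nothing more can be done
None
```

The job is handed in: small, medium and large lenses stand on the carriers in that order from the source to the screen, each upright, square to the rail and within about 1–2 mm of its plate's middle, at about 26 s of the 91 s allowed.

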